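# Set the spray pot's outlet valve: shut to the stop, back two turns, hold

## Task

The outlet valve of the little steel spray pot has been left part open: turn its hand wheel clockwise (seen from above) until it is fully shut against its stop, then back it off exactly two full turns counter-clockwise from the stop. Finish while still gripping the wheel's upright black handle between the fingers, holding the wheel still at that setting; do not let go. Leave the cup, the jar and the coaster next to it where they are.

Things in the scene. Friction and masses are not known exactly. Their poses are not given: they have to be found in the camera images.
- crank_handle: Upright black plastic cylinder on the valve wheel's rim, 20 mm in diameter, 50 mm tall; origin at its centre, 133 mm above the table (25 mm of it above and below). It is carried round on a circle of 50 mm radius, stays upright, and revolves freely on its own pin, so the gripper need not turn as the wheel goes round. Its own yaw means nothing.
- wheel_center (a point): Centre of the horizontal dark steel valve wheel, on its vertical turning axis, in the plane of the rim, 100 mm above the table; fixed (pot and valve are bolted down). Rim circle 50 mm in radius, rim bar 12 mm thick (rim top 106 mm above the table), three spokes, a flat hub 7 mm above the rim's mid-plane.
- valve_wheel (a joint): Angle of the valve wheel in rad: 0 is shut against a hard stop; it grows as the wheel turns counter-clockwise seen from above (opening), one to one with the handle's angle about the axis. One turn is 6.283. It starts between 2 and 8 and can open to 22. It turns stiffly (about 0.12 N m, some 2.5 N at the handle) and stays where it is left.
- cup_mid (a point): Bystander: loose clear plastic cup with a little blue paint and a wooden stirring stick, 76 mm across the rim, 95 mm tall (stick to 145 mm); the point is its middle, 48 mm above its foot.
- jar_mid (a point): Bystander: loose closed glass jar, 66 mm in diameter, 85 mm tall; the point is its middle, 43 mm above its foot.
- coaster_mid (a point): Bystander: loose round resin coaster, 90 mm in diameter, 8 mm thick, lying flat; the point is its middle, 4 mm above the table.
- pot_lid (a point): Top centre of the lid of the steel spray pot that feeds the valve, 162 mm above the table; the pot is 148 mm in diameter (162 mm over its lid clamps), centred 205 mm from the wheel's axis; a copper pipe joins them below the wheel. Fixed.

How it is judged:
By the outcome, as a careful person would: the job done as asked, in the order asked, and still so for the second after the job is handed in, while the arm keeps its last pose, push and grip.
It also fails if it takes over 72 s, if anything falls off the work surface, if the arm or the gripper's body presses on something with over 40 N, if the wrist force passes 120 N, or if a joint passes its speed limit or range.

## Robot

A 6-joint arm with a two-finger parallel gripper is mounted at the origin on the work surface. World frame = base frame: x ahead of the robot, y to its left, z up, the work surface at z = 0. Lengths are in m, angles in rad, forces in N, time in s.
With the tool pointing down it reaches from about 0.375 to 0.975 m from the base axis. Payload 3.8 kg.
Tool frame: the origin (TCP) lies midway between the tips of the shut fingers; the grasp point (between the pads) lies 19 mm behind it; z points along the fingers, y is the line along which they close (so a half turn about z gives the same grasp; the last joint's range is limited). The gripper opens to 88 mm and grips with 3 to 60 N. Pads are 18 mm wide; open, the fingers measure 123 mm over their backs; the gripper's body (75 mm by 187 mm) begins 45 mm behind the grasp point.
Start: joints at [1.2, 0.264, 1.604, -0, 1.274, -0.037], TCP at [0.221, 0.638, 0.239] pointing down, gripper open.
Joint ranges: [-2.63, 2.63], [-0.94, 2.18], [0.31, 2.57], [-1.31, 4.45], [0, 2.66], [-2.55, 2.55]. Speed limits (rad/s): [2.57, 2.57, 3.14, 3.14, 3.14, 3.14].

## Interface

Orientations are given as [roll, pitch, yaw] about the fixed x, y, z axes, in that order (R = Rz(yaw) Ry(pitch) Rx(roll)).
In Python, from station import * gives the robot as it stands.
- The arm moves only by the tool send_rows, never from a script. Its argument "increments" is text: rows parted by semicolons, each of 6 numbers parted by spaces: the shift along the tool's x, y, z in m, then the turn, a rotation vector about the tool's x, y, z in degrees. In form: x y z rx ry rz; .... A call has 1 to 5 rows; each row is the pose to reach, as a shift and turn from the pose commanded when the call began, along the tool's axes at that moment; what a row does not reach only later rows make up. A row lasts 1/10 s, in which the tool goes at most 50 mm and 8.59 degrees, less where a joint would pass 70% of its speed; a pose out of reach is approached as far as the arm can. A call with a gripper value outside its range is refused whole. "gripper" is the closure in counts, from 0 (fully open) to 255 (shut), set as the call begins (left out, the last holds). The fingers move at their own pace and stop on an object; "newtons" is the grip in N (left out, the last holds). Time passes only in rows, so rows that repeat a pose let the fingers close. It gives the time, the measured TCP pose, the force, the opening and the grip force at its end, in the units of the state.
- get_obs(): the state, without advancing time (a new reading comes with each control period).
- capture(name): name is "scene" or "top"; returns (picture, depth): 480x640x3 uint8, blue, green, red; 480x640 float32, m along the optical axis (not along the pixel's ray), 0 where there is no reading.
- get_calibration(name): a dict with "intrinsics" (3x3 intrinsics, pixels), "rvec" (rotation vector, rad) and "tvec" (3), from world to camera coordinates, as OpenCV has them. Camera axes: x right, y down, z forward; pixel columns grow to the right and rows downward; lengths in m; the calibration is good to about 2 mm. A picture is of the moment at which its call begins. get_calibration takes no time and is no camera call.
- finish_job(): hands the job in; it is judged then, once.
Trained networks look in the newest picture that a camera, given by its name, has taken for a name from the list of things; names that differ only in an ending like _2 or _b are one class to them, and where a whole thing is asked for, a point or a joint stands for the part that bears it (a point fixed in the world has none). Each returns a list of dicts, best first, with "conf" (0 to 1); they miss things now and then, are a little off and sometimes report something else, mostly with a low value. They report only what shows in the picture. A call takes as long as a camera call.
- recognise(name, camera): "position" ([x, y, z] in m, in the coordinates of the camera as it stood for that picture, good to about 4 mm: the middle of the surface that is visible of it).
- mark_of(name, camera): "position" ([x, y, z] in m, in the coordinates of the camera as it stood for that picture, good to about 4 mm: a listed point, or the origin of a listed thing).
The state is a dict: "t": time; "joint_pos": joint angles; "joint_velocities": joint speeds; "joint_efforts": joint torques, N m; "position": TCP position; "ee_rot": TCP orientation; "ft_force": force on the tool from outside, world axes, zero at the start; "moment": the same for the moment, N m; "finger_gap": opening from 0.0 (shut) to 1.0 (fully open); "grasp_force": force on a finger pad.
Only numpy, scipy, OpenCV 4.12 (cv2) and the standard library are available. Lean on these libraries where they do the work, as an engineer would, in place of code of your own. Each camera call takes 0.05 s, during which the arm holds its last target. There are 200 camera calls.

## Working session

There is one attempt and no reset: what is moved stays moved. The work goes in short steps, Python scripts to look and compute and a tool call to move; the robot and the scene stay as the last step left them, time stands still between calls to the robot, and variables do not carry over. Pictures are saved under pics/ and viewed, at most 10 in all, crops included, and the job is handed in when it is done.

Besides the shell and the picture viewer there is one more tool, called after "Request:" in YAML: its name, and indented under it one key for each argument. send_rows: Moves the arm, as the interface text tells. Its arguments: {"type":"object","properties":{"increments":{"type":"string"},"gripper":{"type":"number"},"newtons":{"type":"number"}},"required":["increments"]}

```bash
mkdir -p pics; cat > h.py <<'E'
from station import *
import numpy as np, cv2
def w(name,p):
    c=get_calibration(name); R=cv2.Rodrigues(np.array(c["rvec"],float))[0]
    return R.T@(np.array(p)-np.array(c["tvec"]).ravel())
E
python3 - <<'E'
from h import *
o=get_obs(); print(o["t"],o["position"],o["ee_rot"],o["finger_gap"])
for cam in("scene","top"):
    im,d=capture(cam); cv2.imwrite(f"pics/{cam}0.png",im)
    for n in("crank_handle","wheel_center","cup_mid","jar_mid","coaster_mid","pot_lid"):
        r=mark_of(n,cam)
        print(cam,n,[(np.round(w(cam,x["position"]),3),round(x["conf"],2)) for x in r[:2]])
E
```

```text
0.0 [0.22092188 0.63709857 0.23743642] [-3.13943037e+00 -6.70668039e-05  2.80778774e+00] 1.0017808800383536
scene crank_handle [(array([ 0.566, -0.057,  0.138]), 0.83)]
scene wheel_center [(array([ 0.539, -0.013,  0.1  ]), 0.81)]
scene cup_mid [(array([ 0.436, -0.162,  0.047]), 0.69), (array([ 0.566, -0.059,  0.137]), 0.38)]
scene jar_mid [(array([ 0.561, -0.203,  0.04 ]), 0.75)]
scene coaster_mid [(array([ 0.737, -0.067,  0.003]), 0.55)]
scene pot_lid [(array([0.649, 0.158, 0.16 ]), 0.8)]
top crank_handle [(array([ 0.572, -0.057,  0.133]), 0.47)]
top wheel_center [(array([ 0.538, -0.016,  0.102]), 0.94)]
top cup_mid [(array([ 0.443, -0.158,  0.046]), 0.66)]
top jar_mid [(array([ 0.564, -0.198,  0.043]), 0.83)]
top coaster_mid [(array([ 0.734, -0.065,  0.002]), 0.65)]
top pot_lid [(array([0.648, 0.157, 0.158]), 0.84)]
```

View pics/scene0.png

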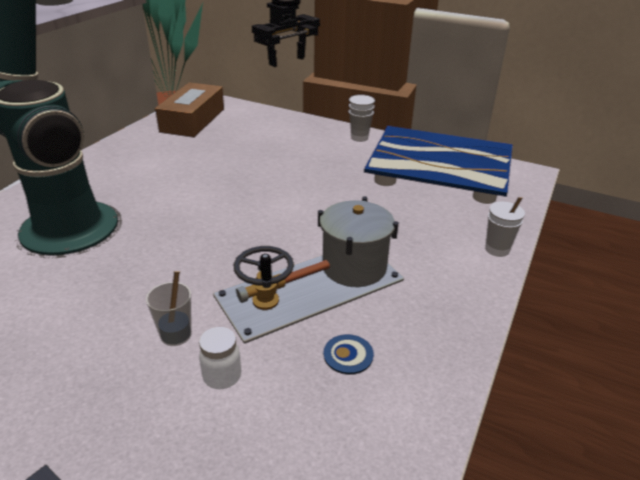

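View pics/top0.png

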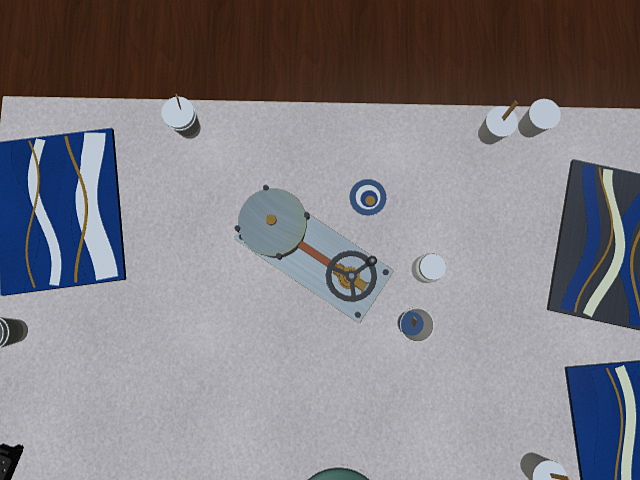

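The pictures agree with the networks: wheel at about (350,275) in the top view, handle at (372,261), pot to the upper left, cup and jar to the right. The fit to the given sizes is good too: 204 mm from pot to axis and a handle radius of 52 mm.

```bash
cat >> h.py <<'E'
from scipy.spatial.transform import Rotation as Ro
def row(pos,yawdeg):
    o=get_obs(); R=Ro.from_euler("xyz",o["ee_rot"])
    G=Ro.from_euler("xyz",[np.pi,0,np.radians(yawdeg)])
    print("t",round(o["t"],2),"at",np.round(o["position"],4),"shift",np.round(R.inv().apply(np.array(pos)-o["position"]),4),"rot",np.round((R.inv()*G).as_rotvec(degrees=True),2))
E
python3 -c "
from h import *
row([.569,-.057,.237],58)"
```

```text
t 0.7 at [0.2212 0.6378 0.2388] shift [-0.5563 -0.5424  0.0017] rot [ 1.0000e-02 -0.0000e+00  1.0287e+02]
```

Request:
send_rows:
  increments: "-0.556 -0.542 0 0 0 103; -0.556 -0.542 0 0 0 103; -0.556 -0.542 0 0 0 103; -0.556 -0.542 0 0 0 103; -0.556 -0.542 0 0 0 103"
  gripper: 0
  newtons: 25

```text
t: 1.2
position: [0.3336, 0.4125, 0.2389]
ee_rot: [3.141, -0.0, 2.052]
ft_force: [1.0, -0.2, 0.4]
finger_gap: 0.996
grasp_force: 0.0
```

```bash
python3 -c "
from h import *
row([.569,-.057,.237],58)"
```

```text
t 1.2 at [0.3336 0.4125 0.2389] shift [-0.5251 -0.0088  0.0019] rot [ 3.000e-02 -3.000e-02  5.959e+01]
```

Request:
send_rows:
  increments: "-0.525 -0.009 0 0 0 59.6; -0.525 -0.009 0 0 0 59.6; -0.525 -0.009 0 0 0 59.6; -0.525 -0.009 0 0 0 59.6; -0.525 -0.009 0 0 0 59.6"

```text
t: 1.7
position: [0.4469, 0.1895, 0.2392]
ee_rot: [3.141, -0.001, 1.302]
ft_force: [1.1, 0.1, -0.7]
finger_gap: 0.994
grasp_force: 0.0
```

```bash
python3 -c "
from h import *
row([.569,-.057,.237],58)"
```

```text
t 1.7 at [0.4469 0.1895 0.2392] shift [-0.2052  0.1832  0.0022] rot [ 0.05 -0.05 16.59]
```

Request:
send_rows:
  increments: "-0.205 0.183 0.002 0 0 16.6; -0.205 0.183 0.002 0 0 16.6; -0.205 0.183 0.002 0 0 16.6; -0.205 0.183 0.002 0 0 16.6; -0.205 0.183 0.002 0 0 16.6"

```text
t: 2.2
position: [0.5593, -0.0341, 0.2373]
ee_rot: [3.141, -0.001, 1.018]
ft_force: [1.0, 0.5, -0.1]
finger_gap: 0.998
grasp_force: 0.0
```

Request:
send_rows:
  increments: "0 0 0 0 0 0; 0 0 0 0 0 0"

```text
t: 2.4
position: [0.5587, -0.0331, 0.2367]
ee_rot: [-3.141, -0.0, 1.015]
ft_force: [-1.2, 0.3, -1.2]
finger_gap: 1.0
grasp_force: 0.0
```

```bash
python3 -c "
from h import *
im,d=capture('top'); cv2.imwrite('pics/top1.png',cv2.resize(im[180:340,260:460],(800,640))[:600])
im,d=capture('scene'); cv2.imwrite('pics/scene1.png',cv2.resize(im[180:340,160:360],(750,600)))
for n in('crank_handle','wheel_center'):
  for c in('scene','top'): print(n,c,[(np.round(w(c,x['position']),3),round(x['conf'],2)) for x in mark_of(n,c)[:1]])
row([.569,-.057,.121],58)"
```

```text
crank_handle scene [(array([ 0.568, -0.059,  0.139]), 0.81)]
crank_handle top []
wheel_center scene [(array([ 0.539, -0.02 ,  0.101]), 0.9)]
wheel_center top [(array([ 0.534, -0.016,  0.103]), 0.73)]
t 2.7 at [ 0.5582 -0.0307  0.237 ] shift [-0.0168  0.023   0.116 ] rot [ 0.   -0.01  0.45]
```

The handle is confirmed at about (0.568, -0.057), so I'm moving sideways over it and then down.

Request:
send_rows:
  increments: "-0.017 0.023 0 0 0 0.4; -0.017 0.023 0.03 0 0 0.4; -0.017 0.023 0.06 0 0 0.4; -0.017 0.023 0.09 0 0 0.4; -0.017 0.023 0.115 0 0 0.4"

```text
t: 3.2
position: [0.5685, -0.0575, 0.1205]
ee_rot: [-3.141, 0.0, 1.013]
ft_force: [-0.4, 0.6, -0.7]
finger_gap: 1.0
grasp_force: 0.0
```

Request:
send_rows:
  increments: "0 0 0 0 0 0; 0 0 0 0 0 0; 0 0 0 0 0 0; 0 0 0 0 0 0"
  gripper: 150

```text
t: 3.6
position: [0.5707, -0.0586, 0.1241]
ee_rot: [3.138, -0.001, 1.011]
ft_force: [0.3, 0.7, -0.6]
finger_gap: 0.661
grasp_force: 0.0
```

```bash
python3 -c "
from h import *
im,d=capture('scene'); cv2.imwrite('pics/scene2.png',cv2.resize(im[180:340,160:360],(750,600)))
row([.568,-.057,.121],58)"
```

```text
t 3.65 at [ 0.5706 -0.0586  0.1239] shift [ 0.     -0.0031  0.0029] rot [ 0.18 -0.08 -0.05]
```

View pics/scene2.png

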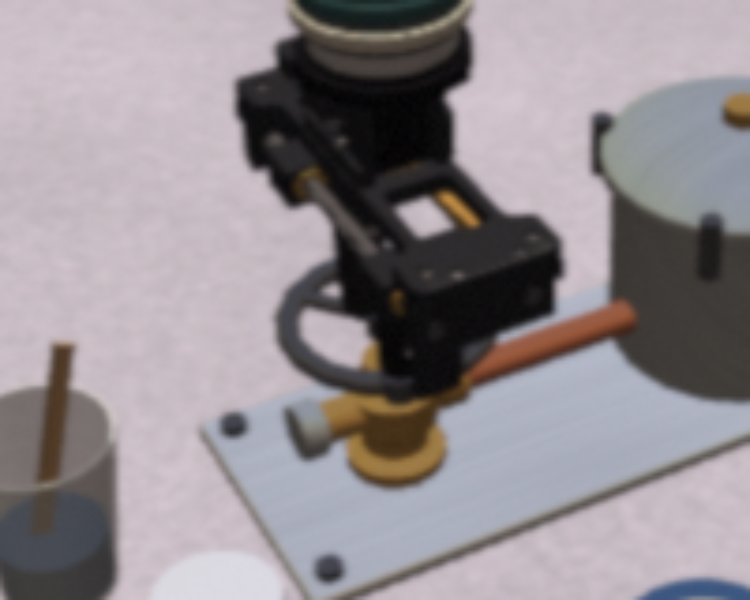

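The picture shows the fingers straddling the handle (around 420,350) just above the rim, with the pot and cup clear. Next I close them.

Request:
send_rows:
  increments: "0 0 0 0 0 0; 0 0 0 0 0 0; 0 0 0 0 0 0; 0 0 0 0 0 0; 0 0 0 0 0 0"
  gripper: 255
  newtons: 25

```text
t: 4.15
position: [0.5675, -0.0577, 0.1217]
ee_rot: [-3.137, 0.001, 1.011]
ft_force: [-4.5, 3.1, 4.6]
finger_gap: 0.219
grasp_force: 25.0
```

Request:
send_rows:
  increments: "0 0 0 0 0 0; 0 0 0 0 0 0; 0 0 0 0 0 0; 0 0 0 0 0 0; 0 0 0 0 0 0"

```text
t: 4.65
position: [0.5675, -0.0577, 0.1217]
ee_rot: [-3.137, 0.001, 1.011]
ft_force: [-4.8, 2.8, 3.8]
finger_gap: 0.218
grasp_force: 25.0
```

```bash
cat >> h.py <<'E'
C=np.array([.5375,-.016])
def arc(a0,steps,r=.05):
    """rows from the angle a0 (deg) commanded now, through the angles a0+steps"""
    R=Ro.from_euler("xyz",[np.pi,0,np.radians(58)])
    e=lambda a:np.array([np.cos(np.radians(a)),np.sin(np.radians(a)),0])*r
    print("; ".join("%.4f %.4f 0 0 0 0"%tuple(R.inv().apply(e(a0+s)-e(a0))[:2]) for s in steps))
E
python3 -c "
from h import *
o=get_obs();p=o['position'];d=p[:2]-C;print(p,o['ft_force'],o['finger_gap'],np.degrees(np.arctan2(d[1],d[0])),np.hypot(*d))
for a in range(0,-360,-60): print(a);arc(-54+a,[-12,-24,-36,-48,-60])"
```

```text
[ 0.56754845 -0.05770819  0.12170353] [-4.82914756  2.82901936  3.839635  ] 0.21767633532801392 -54.229331570611585 0.051405083016762984
0
-0.0092 -0.0049 0 0 0 0; -0.0172 -0.0116 0 0 0 0; -0.0237 -0.0199 0 0 0 0; -0.0283 -0.0293 0 0 0 0; -0.0308 -0.0394 0 0 0 0
-60
-0.0004 -0.0104 0 0 0 0; 0.0015 -0.0207 0 0 0 0; 0.0054 -0.0304 0 0 0 0; 0.0112 -0.0391 0 0 0 0; 0.0187 -0.0464 0 0 0 0
-120
0.0089 -0.0055 0 0 0 0; 0.0187 -0.0091 0 0 0 0; 0.0290 -0.0106 0 0 0 0; 0.0395 -0.0098 0 0 0 0; 0.0495 -0.0070 0 0 0 0
-180
0.0092 0.0049 0 0 0 0; 0.0172 0.0116 0 0 0 0; 0.0237 0.0199 0 0 0 0; 0.0283 0.0293 0 0 0 0; 0.0308 0.0394 0 0 0 0
-240
0.0004 0.0104 0 0 0 0; -0.0015 0.0207 0 0 0 0; -0.0054 0.0304 0 0 0 0; -0.0112 0.0391 0 0 0 0; -0.0187 0.0464 0 0 0 0
-300
-0.0089 0.0055 0 0 0 0; -0.0187 0.0091 0 0 0 0; -0.0290 0.0106 0 0 0 0; -0.0395 0.0098 0 0 0 0; -0.0495 0.0070 0 0 0 0
```

Gripped: the opening is 19 mm and the force 25 N. I'm turning clockwise; at least 115° are free before the stop.

Request:
send_rows:
  increments: "-0.0092 -0.0049 0 0 0 0; -0.0172 -0.0116 0 0 0 0; -0.0237 -0.0199 0 0 0 0; -0.0283 -0.0293 0 0 0 0; -0.0308 -0.0394 0 0 0 0"

```text
t: 5.15
position: [0.5183, -0.0656, 0.1218]
ee_rot: [3.14, 0.003, 1.011]
ft_force: [2.2, -5.1, -1.9]
finger_gap: 0.221
grasp_force: 25.0
```

```bash
cat >> h.py <<'E'
def st():
    o=get_obs();p=o['position'];d=p[:2]-C;f=o['ft_force'];a=np.arctan2(d[1],d[0])
    print('t',round(o['t'],2),np.round(p,4),'F',np.round(f,1),'gap',round(o['finger_gap'],3),'ang',round(np.degrees(a),1),'r',round(np.hypot(*d),4),'Frad',round(f[0]*np.cos(a)+f[1]*np.sin(a),1),'Ftan',round(-f[0]*np.sin(a)+f[1]*np.cos(a),1))
E
python3 -c "
from h import *
st()"
```

```text
t 5.15 [ 0.5183 -0.0656  0.1218] F [ 2.2 -5.1 -1.9] gap 0.221 ang -111.2 r 0.0531 Frad 3.9 Ftan 3.9
```

Request:
send_rows:
  increments: "-0.0004 -0.0104 0 0 0 0; 0.0015 -0.0207 0 0 0 0; 0.0054 -0.0304 0 0 0 0; 0.0112 -0.0391 0 0 0 0"

```text
t: 5.55
position: [0.4888, -0.0351, 0.1217]
ee_rot: [-3.139, 0.006, 1.011]
ft_force: [-4.0, -4.3, 3.5]
finger_gap: 0.216
grasp_force: 25.0
```

```bash
python3 -c "
from h import *
st()
from scipy.optimize import least_squares as L
P=np.array([[.5675,-.0577],[.5183,-.0656],get_obs()['position'][:2]])
print(L(lambda c:np.hypot(*(P-c).T)-.05,C).x)
arc(-162,[-5,-10,-15,-20,-25])"
```

```text
t 5.55 [ 0.4888 -0.0351  0.1217] F [-4.  -4.3  3.5] gap 0.216 ang -158.6 r 0.0524 Frad 5.3 Ftan 2.6
[ 0.53603302 -0.01884683]
0.0029 -0.0032 0 0 0 0; 0.0062 -0.0062 0 0 0 0; 0.0096 -0.0088 0 0 0 0; 0.0133 -0.0112 0 0 0 0; 0.0172 -0.0132 0 0 0 0
```

Request:
send_rows:
  increments: "0.0029 -0.0032 0 0 0 0; 0.0062 -0.0062 0 0 0 0; 0.0096 -0.0088 0 0 0 0; 0.0133 -0.0112 0 0 0 0; 0.0172 -0.0132 0 0 0 0"

```text
t: 6.05
position: [0.4864, -0.0125, 0.1217]
ee_rot: [-3.137, 0.005, 1.011]
ft_force: [-6.6, -0.9, 6.2]
finger_gap: 0.216
grasp_force: 25.0
```

```bash
sed -i 's/^C=.*/C=np.array([.536,-.0188])/' h.py; python3 -c "
from h import *
st()
for k in range(13): print(-187-25*k); arc(-187-25*k,[-5,-10,-15,-20,-25])"
```

```text
t 6.05 [ 0.4864 -0.0125  0.1217] F [-6.6 -0.9  6.2] gap 0.216 ang 172.8 r 0.05 Frad 6.5 Ftan 1.7
-187
0.0040 -0.0017 0 0 0 0; 0.0082 -0.0030 0 0 0 0; 0.0124 -0.0039 0 0 0 0; 0.0168 -0.0045 0 0 0 0; 0.0211 -0.0047 0 0 0 0
-212
0.0044 0.0002 0 0 0 0; 0.0087 0.0008 0 0 0 0; 0.0129 0.0017 0 0 0 0; 0.0171 0.0030 0 0 0 0; 0.0211 0.0047 0 0 0 0
-237
0.0039 0.0020 0 0 0 0; 0.0075 0.0044 0 0 0 0; 0.0110 0.0070 0 0 0 0; 0.0142 0.0100 0 0 0 0; 0.0172 0.0132 0 0 0 0
-262
0.0027 0.0035 0 0 0 0; 0.0050 0.0071 0 0 0 0; 0.0070 0.0110 0 0 0 0; 0.0087 0.0150 0 0 0 0; 0.0100 0.0192 0 0 0 0
-287
0.0009 0.0043 0 0 0 0; 0.0015 0.0086 0 0 0 0; 0.0017 0.0129 0 0 0 0; 0.0015 0.0173 0 0 0 0; 0.0009 0.0216 0 0 0 0
-312
-0.0009 0.0043 0 0 0 0; -0.0023 0.0084 0 0 0 0; -0.0039 0.0124 0 0 0 0; -0.0059 0.0163 0 0 0 0; -0.0083 0.0200 0 0 0 0
-337
-0.0027 0.0035 0 0 0 0; -0.0056 0.0067 0 0 0 0; -0.0088 0.0096 0 0 0 0; -0.0123 0.0123 0 0 0 0; -0.0160 0.0146 0 0 0 0
-362
-0.0039 0.0020 0 0 0 0; -0.0079 0.0037 0 0 0 0; -0.0121 0.0050 0 0 0 0; -0.0163 0.0059 0 0 0 0; -0.0206 0.0065 0 0 0 0
-387
-0.0044 0.0002 0 0 0 0; -0.0087 0.0000 0 0 0 0; -0.0130 -0.0006 0 0 0 0; -0.0173 -0.0015 0 0 0 0; -0.0215 -0.0028 0 0 0 0
-412
-0.0040 -0.0017 0 0 0 0; -0.0079 -0.0037 0 0 0 0; -0.0116 -0.0060 0 0 0 0; -0.0150 -0.0087 0 0 0 0; -0.0183 -0.0116 0 0 0 0
-437
-0.0029 -0.0032 0 0 0 0; -0.0056 -0.0067 0 0 0 0; -0.0079 -0.0104 0 0 0 0; -0.0100 -0.0142 0 0 0 0; -0.0116 -0.0183 0 0 0 0
-462
-0.0013 -0.0042 0 0 0 0; -0.0023 -0.0084 0 0 0 0; -0.0028 -0.0127 0 0 0 0; -0.0030 -0.0171 0 0 0 0; -0.0028 -0.0215 0 0 0 0
-487
0.0006 -0.0043 0 0 0 0; 0.0015 -0.0086 0 0 0 0; 0.0028 -0.0127 0 0 0 0; 0.0045 -0.0168 0 0 0 0; 0.0065 -0.0206 0 0 0 0
```

Request:
send_rows:
  increments: "0.0040 -0.0017 0 0 0 0; 0.0082 -0.0030 0 0 0 0; 0.0124 -0.0039 0 0 0 0; 0.0168 -0.0045 0 0 0 0; 0.0211 -0.0047 0 0 0 0"

```text
t: 6.55
position: [0.4941, 0.0085, 0.1217]
ee_rot: [-3.137, 0.003, 1.011]
ft_force: [-5.0, -0.2, 5.0]
finger_gap: 0.214
grasp_force: 25.0
```

Request:
send_rows:
  increments: "0.0044 0.0002 0 0 0 0; 0.0087 0.0008 0 0 0 0; 0.0129 0.0017 0 0 0 0; 0.0171 0.0030 0 0 0 0; 0.0211 0.0047 0 0 0 0"

```text
t: 7.05
position: [0.5107, 0.0242, 0.1217]
ee_rot: [-3.138, 0.001, 1.011]
ft_force: [-4.1, 1.4, 3.7]
finger_gap: 0.216
grasp_force: 25.0
```

Request:
send_rows:
  increments: "0.0039 0.0020 0 0 0 0; 0.0075 0.0044 0 0 0 0; 0.0110 0.0070 0 0 0 0; 0.0142 0.0100 0 0 0 0; 0.0172 0.0132 0 0 0 0"

```text
t: 7.55
position: [0.5333, 0.0311, 0.1217]
ee_rot: [3.141, 0.001, 1.011]
ft_force: [-2.3, -0.2, 0.4]
finger_gap: 0.22
grasp_force: 25.0
```

Request:
send_rows:
  increments: "0.0027 0.0035 0 0 0 0; 0.0050 0.0071 0 0 0 0; 0.0070 0.0110 0 0 0 0; 0.0087 0.0150 0 0 0 0; 0.0100 0.0192 0 0 0 0"

```text
t: 8.05
position: [0.5542, 0.0279, 0.1217]
ee_rot: [3.142, 0.003, 1.012]
ft_force: [-6.0, -6.7, 2.7]
finger_gap: 0.218
grasp_force: 25.0
```

Request:
send_rows:
  increments: "0.0009 0.0043 0 0 0 0; 0.0015 0.0086 0 0 0 0; 0.0017 0.0129 0 0 0 0; 0.0015 0.0173 0 0 0 0; 0.0009 0.0216 0 0 0 0"

```text
t: 8.55
position: [0.5714, 0.0167, 0.1216]
ee_rot: [-3.139, 0.006, 1.011]
ft_force: [-10.5, -7.4, 6.4]
finger_gap: 0.216
grasp_force: 25.0
```

Request:
send_rows:
  increments: "-0.0020 0.0040 0 0 0 0; -0.0043 0.0077 0 0 0 0; -0.0062 0.0115 0 0 0 0; -0.0082 0.0154 0 0 0 0; -0.0106 0.0191 0 0 0 0"

```text
t: 9.05
position: [0.5826, -0.0005, 0.1217]
ee_rot: [-3.139, 0.002, 1.011]
ft_force: [-8.1, -0.1, 5.0]
finger_gap: 0.217
grasp_force: 25.0
```

Request:
send_rows:
  increments: "-0.0027 0.0035 0 0 0 0; -0.0056 0.0067 0 0 0 0; -0.0088 0.0096 0 0 0 0; -0.0123 0.0123 0 0 0 0; -0.0160 0.0146 0 0 0 0"

```text
t: 9.55
position: [0.586, -0.0209, 0.1217]
ee_rot: [-3.137, 0.001, 1.011]
ft_force: [-9.4, 3.0, 5.8]
finger_gap: 0.216
grasp_force: 25.0
```

Now at −2.4° (−362.4° cumulative), after 308° of turning, with no stop yet.

Request:
send_rows:
  increments: "-0.0039 0.0020 0 0 0 0; -0.0079 0.0037 0 0 0 0; -0.0121 0.0050 0 0 0 0; -0.0163 0.0059 0 0 0 0; -0.0206 0.0065 0 0 0 0"

```text
t: 10.05
position: [0.581, -0.0409, 0.1217]
ee_rot: [-3.137, -0.001, 1.01]
ft_force: [-7.0, 6.3, 4.7]
finger_gap: 0.218
grasp_force: 25.0
```

Request:
send_rows:
  increments: "-0.0044 0.0002 0 0 0 0; -0.0087 0.0000 0 0 0 0; -0.0130 -0.0006 0 0 0 0; -0.0173 -0.0015 0 0 0 0; -0.0215 -0.0028 0 0 0 0"

```text
t: 10.55
position: [0.5747, -0.0512, 0.1223]
ee_rot: [3.137, -0.019, 1.008]
ft_force: [17.5, 28.5, -11.4]
finger_gap: 0.211
grasp_force: 25.0
```

The stop is reached at about −400° (33 N tangential). I'll relax the push to measure the seat angle.

Request:
send_rows:
  increments: "0.004 0.001 0 0 0 0; 0.0075 0.0020 0 0 0 0; 0.0075 0.0020 0 0 0 0; 0.0075 0.0020 0 0 0 0"

```text
t: 10.95
position: [0.5745, -0.0518, 0.1222]
ee_rot: [-3.14, -0.003, 1.011]
ft_force: [-4.9, 7.0, 4.6]
finger_gap: 0.208
grasp_force: 24.0
```

```bash
python3 -c "
from h import *
st()"
```

```text
t 10.95 [ 0.5745 -0.0518  0.1222] F [-4.9  7.   4.6] gap 0.208 ang -40.6 r 0.0507 Frad -8.3 Ftan 2.1
```

```bash
python3 -c "
from h import *
for k in range(5): print(-41+72*k); arc(-41+72*k,[14.4,28.8,43.2,57.6,72])"
```

```text
-41
0.0125 0.0004 0 0 0 0; 0.0248 -0.0023 0 0 0 0; 0.0359 -0.0080 0 0 0 0; 0.0453 -0.0163 0 0 0 0; 0.0524 -0.0267 0 0 0 0
31
0.0042 -0.0118 0 0 0 0; 0.0054 -0.0243 0 0 0 0; 0.0035 -0.0366 0 0 0 0; -0.0015 -0.0482 0 0 0 0; -0.0092 -0.0581 0 0 0 0
103
-0.0099 -0.0077 0 0 0 0; -0.0214 -0.0127 0 0 0 0; -0.0338 -0.0146 0 0 0 0; -0.0463 -0.0134 0 0 0 0; -0.0581 -0.0092 0 0 0 0
175
-0.0104 0.0070 0 0 0 0; -0.0187 0.0164 0 0 0 0; -0.0243 0.0276 0 0 0 0; -0.0271 0.0398 0 0 0 0; -0.0267 0.0524 0 0 0 0
247
0.0035 0.0120 0 0 0 0; 0.0099 0.0228 0 0 0 0; 0.0187 0.0317 0 0 0 0; 0.0295 0.0381 0 0 0 0; 0.0416 0.0416 0 0 0 0
```

First arc counter-clockwise, with a −2 mm tool-y centring correction and a firmer grip.

Request:
send_rows:
  increments: "0.0125 -0.0006 0 0 0 0; 0.0248 -0.0043 0 0 0 0; 0.0359 -0.0100 0 0 0 0; 0.0453 -0.0183 0 0 0 0; 0.0524 -0.0287 0 0 0 0"
  newtons: 35

```text
t: 11.45
position: [0.5746, 0.0031, 0.1221]
ee_rot: [-3.138, 0.009, 1.013]
ft_force: [-16.4, -15.2, 12.8]
finger_gap: 0.209
grasp_force: 35.5
```

```bash
python3 -c "
from h import *
st()"
```

```text
t 11.45 [0.5746 0.0031 0.1221] F [-16.4 -15.2  12.8] gap 0.209 ang 29.6 r 0.0444 Frad -21.8 Ftan -5.1
```

The handle slid about 6 mm along the pads when it hit the stop. I'll regrip it centred, then touch the stop again gently for a clean reference.

Request:
send_rows:
  increments: "0 0 0 0 0 0; 0 0 0 0 0 0; 0 0 0 0 0 0; 0 0 0 0 0 0"
  gripper: 130

```text
t: 11.85
position: [0.5787, 0.0057, 0.122]
ee_rot: [3.14, -0.001, 1.011]
ft_force: [0.1, 0.1, -0.3]
finger_gap: 0.492
grasp_force: 0.0
```

```bash
python3 -c "
from h import *
im,d=capture('scene')
print([(np.round(w('scene',x['position']),3),round(x['conf'],2)) for x in mark_of('crank_handle','scene')[:1]])
st()"
```

```text
[(array([0.577, 0.011, 0.138]), 0.53)]
t 11.95 [0.5783 0.0057 0.1219] F [-0.3  0.1 -0.2] gap 0.488 ang 30.1 r 0.0488 Frad -0.2 Ftan 0.2
```

Request:
send_rows:
  increments: "0.0025 0 0 0 0 0; 0.0025 0 0 0 0 0"

```text
t: 12.15
position: [0.5794, 0.0081, 0.1219]
ee_rot: [3.141, -0.0, 1.011]
ft_force: [-0.4, -0.5, -0.6]
finger_gap: 0.491
grasp_force: 0.0
```

Request:
send_rows:
  increments: "0 0 0 0 0 0; 0 0 0 0 0 0; 0 0 0 0 0 0; 0 0 0 0 0 0; 0 0 0 0 0 0"
  gripper: 255
  newtons: 45

```text
t: 12.65
position: [0.5784, 0.0082, 0.1218]
ee_rot: [-3.14, 0.0, 1.011]
ft_force: [-3.0, 1.6, 1.2]
finger_gap: 0.21
grasp_force: 45.0
```

```bash
python3 -c "
from h import *
st(); arc(34,[-12,-24,-36,-48,-60])"
```

```text
t 12.65 [0.5784 0.0082 0.1218] F [-3.   1.6  1.2] gap 0.21 ang 32.4 r 0.0503 Frad -1.6 Ftan 3.0
-0.0052 0.0091 0 0 0 0; -0.0122 0.0168 0 0 0 0; -0.0207 0.0230 0 0 0 0; -0.0302 0.0272 0 0 0 0; -0.0405 0.0294 0 0 0 0
```

Request:
send_rows:
  increments: "-0.0052 0.0091 0 0 0 0; -0.0122 0.0168 0 0 0 0; -0.0207 0.0230 0 0 0 0; -0.0302 0.0272 0 0 0 0; -0.0405 0.0294 0 0 0 0"

```text
t: 13.15
position: [0.5808, -0.0413, 0.1217]
ee_rot: [-3.137, -0.0, 1.011]
ft_force: [-8.7, 7.2, 7.1]
finger_gap: 0.214
grasp_force: 45.0
```

```bash
python3 -c "
from h import *
st(); arc(-26,[-3,-6,-9,-12,-15])"
```

```text
t 13.15 [ 0.5808 -0.0413  0.1217] F [-8.7  7.2  7.1] gap 0.214 ang -26.7 r 0.0502 Frad -11.0 Ftan 2.5
-0.0026 0.0002 0 0 0 0; -0.0052 0.0003 0 0 0 0; -0.0078 0.0002 0 0 0 0; -0.0105 -0.0000 0 0 0 0; -0.0130 -0.0003 0 0 0 0
```

Request:
send_rows:
  increments: "-0.0026 -0.001 0 0 0 0; -0.0052 -0.002 0 0 0 0; -0.0078 -0.0028 0 0 0 0; -0.0087 -0.0028 0 0 0 0; -0.0087 -0.0028 0 0 0 0"

```text
t: 13.65
position: [0.5781, -0.0459, 0.1218]
ee_rot: [3.139, -0.006, 1.01]
ft_force: [7.0, 9.8, -6.1]
finger_gap: 0.211
grasp_force: 45.0
```

```bash
python3 -c "
from h import *
st()"
```

```text
t 13.65 [ 0.5781 -0.0459  0.1218] F [ 7.   9.8 -6.1] gap 0.211 ang -32.7 r 0.05 Frad 0.6 Ftan 12.0
```

Request:
send_rows:
  increments: "0.0027 0 0 0 0 0; 0.0027 0 0 0 0 0; 0.0027 0 0 0 0 0"

```text
t: 13.95
position: [0.5781, -0.0457, 0.1219]
ee_rot: [3.139, -0.001, 1.011]
ft_force: [5.8, 2.4, -4.3]
finger_gap: 0.218
grasp_force: 45.0
```

```bash
python3 -c "
from h import *
st()
for k in range(5): print(-33+72*k); arc(-33+72*k,[14.4,28.8,43.2,57.6,72])"
```

```text
t 13.95 [ 0.5781 -0.0457  0.1219] F [ 5.8  2.4 -4.3] gap 0.218 ang -32.6 r 0.05 Frad 3.6 Ftan 5.1
-33
0.0125 -0.0014 0 0 0 0; 0.0242 -0.0058 0 0 0 0; 0.0345 -0.0130 0 0 0 0; 0.0426 -0.0225 0 0 0 0; 0.0481 -0.0337 0 0 0 0
39
0.0026 -0.0123 0 0 0 0; 0.0020 -0.0248 0 0 0 0; -0.0017 -0.0368 0 0 0 0; -0.0082 -0.0475 0 0 0 0; -0.0172 -0.0562 0 0 0 0
111
-0.0109 -0.0062 0 0 0 0; -0.0230 -0.0096 0 0 0 0; -0.0355 -0.0098 0 0 0 0; -0.0477 -0.0069 0 0 0 0; -0.0588 -0.0010 0 0 0 0
183
-0.0093 0.0084 0 0 0 0; -0.0162 0.0189 0 0 0 0; -0.0203 0.0307 0 0 0 0; -0.0213 0.0432 0 0 0 0; -0.0191 0.0556 0 0 0 0
255
0.0051 0.0114 0 0 0 0; 0.0130 0.0212 0 0 0 0; 0.0230 0.0288 0 0 0 0; 0.0345 0.0336 0 0 0 0; 0.0469 0.0354 0 0 0 0
```

Stop reference: TCP at −32.6° and (0.5781, −0.0457), well centred. Now two turns counter-clockwise.

Request:
send_rows:
  increments: "0.0125 -0.0014 0 0 0 0; 0.0242 -0.0058 0 0 0 0; 0.0345 -0.0130 0 0 0 0; 0.0426 -0.0225 0 0 0 0; 0.0481 -0.0337 0 0 0 0"

```text
t: 14.45
position: [0.5752, 0.0125, 0.1218]
ee_rot: [3.139, -0.0, 1.011]
ft_force: [2.9, -1.4, -3.3]
finger_gap: 0.213
grasp_force: 45.0
```

```bash
python3 -c "
from h import *
st()"
```

```text
t 14.45 [0.5752 0.0125 0.1218] F [ 2.9 -1.4 -3.3] gap 0.213 ang 38.6 r 0.0502 Frad 1.4 Ftan -2.9
```

Clean: r is 50 mm and the forces are low.

Request:
send_rows:
  increments: "0.0026 -0.0123 0 0 0 0; 0.0020 -0.0248 0 0 0 0; -0.0017 -0.0368 0 0 0 0; -0.0082 -0.0475 0 0 0 0; -0.0172 -0.0562 0 0 0 0"

```text
t: 14.95
position: [0.5164, 0.0274, 0.1219]
ee_rot: [3.14, 0.001, 1.012]
ft_force: [6.8, -6.1, -5.0]
finger_gap: 0.213
grasp_force: 45.0
```

Request:
send_rows:
  increments: "-0.0109 -0.0062 0 0 0 0; -0.0230 -0.0096 0 0 0 0; -0.0355 -0.0098 0 0 0 0; -0.0477 -0.0069 0 0 0 0; -0.0588 -0.0010 0 0 0 0"

```text
t: 15.45
position: [0.4861, -0.0211, 0.122]
ee_rot: [3.138, -0.004, 1.01]
ft_force: [13.8, 3.2, -13.4]
finger_gap: 0.211
grasp_force: 45.0
```

```bash
python3 -c "
from h import *
st()"
```

```text
t 15.45 [ 0.4861 -0.0211  0.122 ] F [ 13.8   3.2 -13.4] gap 0.211 ang -177.4 r 0.05 Frad -13.9 Ftan -2.5
```

Request:
send_rows:
  increments: "-0.0085 0.0096 0 0 0 0; -0.0147 0.0212 0 0 0 0; -0.0187 0.0332 0 0 0 0; -0.0197 0.0457 0 0 0 0; -0.0175 0.0581 0 0 0 0"

```text
t: 15.95
position: [0.5248, -0.0674, 0.1218]
ee_rot: [-3.14, 0.001, 1.011]
ft_force: [-3.6, 4.4, 0.5]
finger_gap: 0.21
grasp_force: 45.0
```

```bash
python3 -c "
from h import *
st()"
```

```text
t 15.95 [ 0.5248 -0.0674  0.1218] F [-3.6  4.4  0.5] gap 0.21 ang -103.0 r 0.0498 Frad -3.5 Ftan -4.5
```

Request:
send_rows:
  increments: "0.0051 0.0114 0 0 0 0; 0.0130 0.0212 0 0 0 0; 0.0230 0.0288 0 0 0 0; 0.0345 0.0336 0 0 0 0; 0.0469 0.0354 0 0 0 0"

```text
t: 16.45
position: [0.5791, -0.0446, 0.1216]
ee_rot: [-3.137, 0.002, 1.011]
ft_force: [-12.0, 4.3, 8.4]
finger_gap: 0.213
grasp_force: 45.0
```

```bash
python3 -c "
from h import *
st()"
```

```text
t 16.45 [ 0.5791 -0.0446  0.1216] F [-12.    4.3   8.4] gap 0.213 ang -30.9 r 0.0502 Frad -12.5 Ftan -2.5
```

Request:
send_rows:
  increments: "0.0118 -0.0034 0 0 0 0; 0.0235 -0.0088 0 0 0 0; 0.0338 -0.0160 0 0 0 0; 0.0419 -0.0255 0 0 0 0; 0.0474 -0.0367 0 0 0 0"

```text
t: 16.95
position: [0.574, 0.0143, 0.1218]
ee_rot: [3.141, 0.001, 1.012]
ft_force: [-3.0, -6.3, 0.7]
finger_gap: 0.213
grasp_force: 45.0
```

Request:
send_rows:
  increments: "0.0026 -0.0123 0 0 0 0; 0.0020 -0.0248 0 0 0 0; -0.0017 -0.0368 0 0 0 0; -0.0080 -0.0470 0 0 0 0; -0.0165 -0.0550 0 0 0 0"

```text
t: 17.45
position: [0.5195, 0.0287, 0.1219]
ee_rot: [3.137, -0.001, 1.012]
ft_force: [6.7, -8.1, -6.2]
finger_gap: 0.217
grasp_force: 45.0
```

```bash
python3 -c "
from h import *
st()"
```

```text
t 17.45 [0.5195 0.0287 0.1219] F [ 6.7 -8.1 -6.2] gap 0.217 ang 109.1 r 0.0503 Frad -9.9 Ftan -3.6
```

Request:
send_rows:
  increments: "-0.0112 -0.0052 0 0 0 0; -0.0235 -0.0080 0 0 0 0; -0.0362 -0.0074 0 0 0 0; -0.0486 -0.0035 0 0 0 0; -0.0597 0.0030 0 0 0 0"

```text
t: 17.95
position: [0.4863, -0.0223, 0.1217]
ee_rot: [-3.136, 0.001, 1.011]
ft_force: [-3.8, 3.1, 1.9]
finger_gap: 0.21
grasp_force: 45.0
```

```bash
python3 -c "
from h import *
st()"
```

```text
t 17.95 [ 0.4863 -0.0223  0.1217] F [-3.8  3.1  1.9] gap 0.21 ang -176.0 r 0.0499 Frad 3.6 Ftan -3.3
```

Request:
send_rows:
  increments: "-0.0093 0.0084 0 0 0 0; -0.0162 0.0189 0 0 0 0; -0.0203 0.0307 0 0 0 0; -0.0213 0.0432 0 0 0 0; -0.0191 0.0556 0 0 0 0"

```text
t: 18.45
position: [0.527, -0.068, 0.1217]
ee_rot: [-3.14, -0.002, 1.01]
ft_force: [-1.8, 13.0, 0.1]
finger_gap: 0.21
grasp_force: 45.0
```

```bash
python3 -c "
from h import *
st();arc(-105,[14.4,28.8,43.2,55,62])"
```

```text
t 18.45 [ 0.527  -0.068   0.1217] F [-1.8 13.   0.1] gap 0.21 ang -100.3 r 0.05 Frad -12.4 Ftan -4.1
0.0051 0.0114 0 0 0 0; 0.0130 0.0212 0 0 0 0; 0.0230 0.0288 0 0 0 0; 0.0324 0.0329 0 0 0 0; 0.0383 0.0345 0 0 0 0
```

Request:
send_rows:
  increments: "0.0080 0.0096 0 0 0 0; 0.0178 0.0175 0 0 0 0; 0.0288 0.0240 0 0 0 0; 0.0414 0.0275 0 0 0 0; 0.0414 0.0275 0 0 0 0"

```text
t: 18.95
position: [0.5757, -0.0491, 0.1219]
ee_rot: [3.135, -0.001, 1.012]
ft_force: [7.3, -2.4, -7.9]
finger_gap: 0.214
grasp_force: 45.0
```

```bash
python3 -c "
from h import *
st()"
```

```text
t 18.95 [ 0.5757 -0.0491  0.1219] F [ 7.3 -2.4 -7.9] gap 0.214 ang -37.4 r 0.05 Frad 7.2 Ftan 2.5
```

Request:
send_rows:
  increments: "0.003 0.0005 0 0 0 0; 0.0055 0.001 0 0 0 0; 0.0055 0.001 0 0 0 0"

```text
t: 19.25
position: [0.5782, -0.0456, 0.1219]
ee_rot: [3.136, 0.0, 1.012]
ft_force: [4.7, -3.7, -5.4]
finger_gap: 0.213
grasp_force: 45.0
```

```bash
python3 -c "
from h import *
st()"
```

```text
t 19.25 [ 0.5782 -0.0456  0.1219] F [ 4.7 -3.7 -5.4] gap 0.213 ang -32.4 r 0.05 Frad 6.0 Ftan -0.6
```

The wheel is back at the reference angle after two turns, and the radius stayed at 50 mm throughout, so nothing slipped. I'll do a still check, a picture, and hand in.

Request:
send_rows:
  increments: "0 0 0 0 0 0; 0 0 0 0 0 0; 0 0 0 0 0 0; 0 0 0 0 0 0; 0 0 0 0 0 0"

```text
t: 19.75
position: [0.5782, -0.0456, 0.1219]
ee_rot: [3.136, -0.0, 1.012]
ft_force: [4.2, -4.4, -6.3]
finger_gap: 0.211
grasp_force: 45.0
```

```bash
python3 -c "
from h import *
st()
im,d=capture('scene'); cv2.imwrite('pics/end.png',im)"
```

```text
t 19.75 [ 0.5782 -0.0456  0.1219] F [ 4.2 -4.4 -6.3] gap 0.211 ang -32.4 r 0.05 Frad 5.9 Ftan -1.4
```

View pics/end.png

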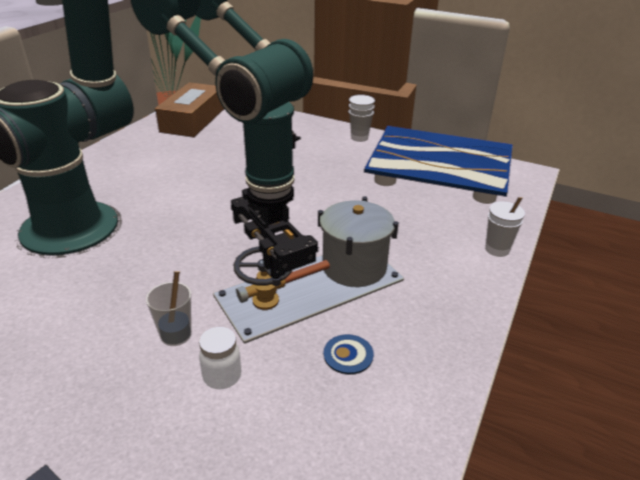

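The cup (170,312), jar (220,357) and coaster (348,353) have not moved, and the gripper holds the handle at the wheel rim.

```bash
python3 -c "
from station import *
print(finish_job())"
```

```text
the job is handed in; nothing more can be done
None
```

I shut the valve against its stop, backed it off two full turns (measured within about 0.2° of the stop reference), and handed the job in at about 20 s with the handle still gripped and the cup, jar and coaster unmoved; on first contact with the stop (about 33 N) the handle slipped about 6 mm in the fingers, so I regripped and re-touched the stop before counting.

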